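# Load a heel block into the bench heel press

### The arm

A 6-joint arm with a two-finger parallel gripper is mounted at the origin on a cart in front of the work surface, level with it; the furniture and walls round the work are solid. World frame = base frame: x ahead of the robot, y to its left, z up, the work surface at z = 0. Lengths are in m, angles in rad, forces in N, time in s.
With the tool pointing down it reaches from about 0.375 to 0.9 m from the base axis. Payload 3.1 kg.
Tool frame: the origin (TCP) lies between the finger pads; the fingertips stand 22 mm ahead of it and the grasp point (between the pads) lies 3 mm ahead of it (manip.tip_extent is the z of the fingertips in the tool frame, in m); z points along the fingers, y is the line along which they close (so a half turn about z gives the same grasp; the last joint's range is limited). The gripper opens to 85 mm and grips with 20 to 120 N. Pads are 22 mm wide; open, the fingers measure 114 mm over their backs; the gripper's body (76 mm by 85 mm) begins 54 mm behind the grasp point. The pads swing forward as they close: fully open they stand 13 mm farther back than shut.
Start: joints at [-1.345, 0.527, 1.433, -0, 1.181, -0.178], TCP at [0.246, -0.575, 0.253] pointing down, gripper open.
Joint ranges: [-3.08, 3.08], [-0.75, 2.2], [0.22, 2.44], [-1.43, 4.57], [0, 2.65], [-2.85, 2.85]. Speed limits (rad/s): [2.79, 2.79, 3.14, 3.14, 3.14, 3.14].

### API

Orientations are given as a unit quaternion [w, x, y, z].
In Python, from cell import monitor, imaging, sign_off, spot_in, outline_of, manip gives the robot as it stands.
- The arm moves only by the tool play_rows, never from a script. Its argument "steps" is a list of rows, each an object of numbers: "tx", "ty", "tz": the shift along the tool's x, y, z in mm; "twist": the turn about the tool's z in degrees. In form: [{"tx": .., "ty": .., "tz": .., "twist": ..}, ...]. A call has 1 to 8 rows; each row is the pose to reach, as a shift and turn from the pose commanded when the call began, along the tool's axes at that moment; what a row does not reach only later rows make up. A row lasts 1/8 s, in which the tool goes at most 62.5 mm and 10.7 degrees, less where a joint would pass 70% of its speed; a pose out of reach is approached as far as the arm can. A call with a gripper value outside its range is refused whole. "fingers" is the opening, from 0 (shut) to 1 (fully open), set as the call begins (left out, the last holds). The fingers move at their own pace and stop on an object; the grip force is fixed at half the most. Time passes only in rows, so rows that repeat a pose let the fingers close. It gives the time, the measured TCP pose, the force, the opening and the grip force at its end, in the units of the state.
- monitor.get_state(): the state, without advancing time (a new reading comes with each control period).
- imaging.capture(name): name is "scene" or "top" or "wrist"; returns a dict with "image" (400x640x3 uint8, red, green, blue), "camera_matrix" (3x3 intrinsics, pixels), "R" (3x3) and "t" (3): a world point X has camera coordinates R X + t. Camera axes: x right, y down, z forward; pixel columns grow to the right and rows downward; lengths in m; the calibration is good to about 2 mm. A picture is of the moment at which its call begins. There is no depth.
- sign_off(): hands the job in; it is judged then, once.
Trained networks look in a picture, given as the dict that the camera call returned (one of the last four; its "shot" number tells which), for a name from the list of things; names that differ only in an ending like _2 or _b are one class to them, and where a whole thing is asked for, a point or a joint stands for the part that bears it (a point fixed in the world has none). Each returns a list of dicts, best first, with "conf" (0 to 1); they miss things now and then, are a little off and sometimes report something else, mostly with a low value. They report only what shows in the picture. A call takes as long as a camera call. They do not tell look-alikes from the thing itself.
- spot_in(picture, label): "box" ([left, top, right, bottom] in pixels, round what is visible of it).
- outline_of(picture, label): "region" (400x640 bool, what is visible of it) and "box" ([left, top, right, bottom] in pixels, round what is visible of it).
The state is a dict: "time_s": time; "q": joint angles; "dq": joint speeds; "joint_efforts": joint torques, N m; "ee_pos": TCP position; "tool_rot": TCP orientation; "force": force on the tool from outside, world axes, zero at the start; "moment": the same for the moment, N m; "opening": finger opening in m; "grasp_force": force on a finger pad.
Only numpy, scipy, OpenCV 4.12 (cv2) and the standard library are available. Lean on these libraries where they do the work, as an engineer would, in place of code of your own. Each camera call takes 0.05 s, during which the arm holds its last target. There are 200 camera calls.

### The job

Put the heel block that lies on the press's apron under the press: press the long end of the lever down until the heavy platen is up and hangs on its catch, push the block along the bed between the guides until it sits straight and fully home against the back stop, then press the catch pedal down to let the platen come down on the block. Use the fingertips only: do not lift the block, do not touch the platen itself, and leave the other things on the bench where they are.

Things in the scene. Friction and masses are not known exactly. Their poses are not given: they have to be found in the camera images.
- heel_press: Grey iron bench press, fixed, about 330 x 220 mm. Origin on the bench top under the middle of its bed; x points from the loading apron (robot's side) to the platen hinge at the back, y left, z up; 'press frame' below is this frame, in mm. Flat bed, top at z = 14; the apron is its part from x = -175 to -45, y = -60 to 60. Lever on the left side, catch with pedal on the right.
- guide_mouth (a point): Point on the bed (press frame -52, 0, 14) in the middle of the funnel mouth of the two guide strips, 8 mm tall. Their inner faces stand about 50 mm either side of the press's middle line here and narrow to 35 mm at x = -5, then run straight (a 70 mm channel) to the back stop, whose face is at x = 54, 12 mm tall.
- nest (a point): Point on the bed (press frame 23, 0, 14), fixed on the press, axes as the press: where the heel block's origin lies when the block is fully home, its rounded end against the back stop. The block then reaches from x = -8 to 54 and stands out about 28 mm in front of the lowered platen.
- platen: Heavy flap: dark steel plate 105 x 100 mm, 35 mm thick, 1.4 kg. Origin on its hinge at the back, press frame (125, 0, 44). Its z axis leans from vertical by the opening angle, rad: 0 closed and empty (10 mm gap in front, the block does not fit), 0.08 resting on the block, 0.81 hanging on the catch (front edge then at x = 40, z = 105), 0.95 lever fully down. A damper lets it down in 1 s.
- lever (a joint): Lever angle, rad: 0 at rest, long end up; 0.55 long end fully down at its stop. Straight bar on the left of the press, fulcrum at press frame (-20, 78, 62), short end under a lug of the platen. The catch snaps in near 0.50, so press to the stop; let go then and the platen settles on the catch and the lever stays down. Let go earlier, the platen falls back.
- lever_grip (a point): Point to press: middle of the top of the black grip (74 mm long, 22 wide, 16 thick) on the lever's long end, 140 mm from the fulcrum. Moves with the lever on an arc: at rest 125 mm above the bench and 126 mm in front of the fulcrum (press -x), fully down 50 mm above the bench and 140 mm in front. Takes about 5 to 14 N until the stop, where it goes no further.
- catch (a joint): Angle of the sprung catch, rad: 0 hook upright, holding or ready to hold the platen's pin; grows as the pedal goes down, stop at 0.5. The rising platen pushes it aside by itself. From about 0.25 it lets the platen go; it springs back when released.
- catch_pedal (a point): Point to press: middle of the rubber pad on the pedal (30 mm along the press x, 55 mm out from its shaft) at the right of the press, about 59 mm above the bench. Its shaft lies along the press x at y = -80, z = 45; the pad is 40 mm outside it. It goes down 10 mm until the platen is let go, 20 mm to the stop, with about 5 to 15 N.
- heel_block: Dark rubber heel block, the work, shaped like a shoe heel: 65 mm wide (its x), 62 mm deep (its y), 20 mm tall, 60 g, flat side at +y, rounded end at -y. Origin: centre of its underside. It starts on the apron before the guides, rounded end towards the back stop, flat side (+y) to the robot, up to 0.3 rad askew; home, its y lies along the press x.
- thread_spool: Wooden thread spool, 46 mm across, 58 mm tall, standing to the right of the apron. Origin: centre of its underside. To be left alone.
- lap_weight: Iron pattern weight with a knob, 69 mm across, 53 mm tall, right of the spool. Origin: centre of its underside. To be left alone.
- spare_heel: A second heel block, 65 x 63 x 23 mm, lying on the bench to the left of the lever; not the work. Origin: centre of its underside. To be left alone.
- strap_roll: Rolled leather strip, 62 mm across, 29 mm tall, left of the press. Origin: centre of its underside. To be left alone.
- rivet_jar: Amber jar with a tin lid, 60 mm across, 85 mm tall, left of the press near its hinge. Origin: centre of its underside. To be left alone.
- bone_folder: Flat bone folder, 24 x 143 x 8 mm, lying left of the lever's grip. Origin: centre of its underside. To be left alone.
Not all that is in view belongs to the job. What is shaped like the heel_block but pink is not meant.

How it is judged:
By the outcome, as a careful person would: the job done as asked, in the order asked, and still so for the second after the job is handed in, with the robot touching nothing.
It also fails if it takes over 64 s, if anything falls off the work surface, if the arm or the gripper's body presses on something with over 40 N, if the wrist force passes 120 N, or if a joint passes its speed limit or range.

## Working session

There is one attempt and no reset: what is moved stays moved. The work goes in short steps, Python scripts to look and compute and a tool call to move; the robot and the scene stay as the last step left them, time stands still between calls to the robot, and variables do not carry over. Pictures are saved under pics/ and viewed, at most 14 in all, crops included, and the job is handed in when it is done.

Besides the shell and the picture viewer there is one more tool, called after "Call:" by a JSON object that holds its "api" and its "payload", one argument or row to a line. play_rows: Moves the arm, as the interface text tells. Its arguments: {"type":"object","properties":{"steps":{"type":"array","items":{"type":"object","properties":{"tx":{"type":"number"},"ty":{"type":"number"},"tz":{"type":"number"},"twist":{"type":"number"}}}},"fingers":{"type":"number"}},"required":["steps"]}

```bash
mkdir -p pics; cat > h.py <<'E'
import numpy as np, cv2
from cell import monitor, imaging, spot_in, outline_of, manip
def save(p,name,crop=None,scale=1):
    im=cv2.cvtColor(p["image"],cv2.COLOR_RGB2BGR)
    if crop: l,t,r,b=crop; im=im[t:b,l:r]
    cv2.imwrite("pics/"+name,cv2.resize(im,None,fx=scale,fy=scale,interpolation=cv2.INTER_CUBIC))
def proj(p,X):
    c=np.asarray(X,float)@np.array(p["R"]).T+p["t"]; u=c@np.array(p["camera_matrix"]).T
    return u[...,:2]/u[...,2:]
def ray(p,uv,z):
    R=np.array(p["R"]);K=np.array(p["camera_matrix"])
    d=R.T@np.linalg.solve(K,[uv[0],uv[1],1]); o=-R.T@np.array(p["t"])
    return o+d*(z-o[2])/d[2]
E
python3 - <<'E'
from h import *
print(monitor.get_state())
for n in ("scene","top"):
    p=imaging.capture(n); save(p,n+"0.png",None,1.25)
    print(n,"campos",-np.array(p["R"]).T@p["t"])
    for l in ("heel_press","platen","lever_grip","catch_pedal","heel_block","thread_spool","lap_weight","spare_heel","bone_folder"):
        print(l,[(np.round(d["box"]).tolist(),round(d["conf"],2)) for d in spot_in(p,l)[:3]])
E
```

```text
{'time_s': 0.0, 'q': array([-1.34551586e+00,  5.28470766e-01,  1.43392918e+00, -1.22822974e-05,
        1.18135848e+00, -1.78519991e-01]), 'dq': array([ 0.00048645, -0.00167391, -0.00041338, -0.00021182, -0.00220064,
       -0.00047682]), 'joint_efforts': array([ 1.14397491e-03, -4.42340362e+01, -1.78024757e+01, -2.37701415e-04,
        8.57245177e-03, -1.21282866e-05]), 'ee_pos': array([ 0.24543252, -0.57406247,  0.25232218]), 'tool_rot': array([-1.08245527e-03,  9.79686248e-01,  2.00533493e-01, -3.09930128e-05]), 'force': array([-0.0558136 , -0.18827586, -0.10624569]), 'moment': array([-0.00646782, -0.00729526, -0.05342306]), 'grasp_force': 0.0, 'opening': 0.08584283110512586}
scene campos [-0.02954831  0.49327983  0.82116402]
heel_press [([270.0, 137.0, 363.0, 232.0], 0.74), ([255.0, 232.0, 302.0, 265.0], 0.47)]
platen [([275.0, 142.0, 324.0, 179.0], 0.96), ([368.0, 160.0, 391.0, 185.0], 0.29)]
lever_grip [([280.0, 177.0, 325.0, 206.0], 0.76), ([254.0, 234.0, 302.0, 267.0], 0.52)]
catch_pedal [([319.0, 138.0, 355.0, 176.0], 0.58)]
heel_block [([321.0, 192.0, 342.0, 215.0], 0.86), 
[... 261 characters left out ...]
61)]
bone_folder [([256.0, 234.0, 300.0, 265.0], 0.89)]
top campos [0.37329369 0.19849816 1.06730023]
heel_press [([288.0, 68.0, 401.0, 219.0], 0.63)]
platen [([293.0, 77.0, 368.0, 134.0], 0.62)]
lever_grip [([300.0, 103.0, 312.0, 211.0], 0.9)]
catch_pedal [([364.0, 97.0, 401.0, 159.0], 0.85), ([382.0, 177.0, 406.0, 200.0], 0.31)]
heel_block [([247.0, 240.0, 277.0, 272.0], 0.91), ([326.0, 168.0, 352.0, 197.0], 0.87), ([271.0, 309.0, 303.0, 340.0], 0.83)]
thread_spool [([384.0, 176.0, 406.0, 198.0], 0.78), ([323.0, 167.0, 354.0, 200.0], 0.65)]
lap_weight [([410.0, 155.0, 441.0, 188.0], 0.58)]
spare_heel []
bone_folder [([295.0, 77.0, 368.0, 131.0], 0.57), ([251.0, 164.0, 281.0, 191.0], 0.52)]
```

View pics/scene0.png

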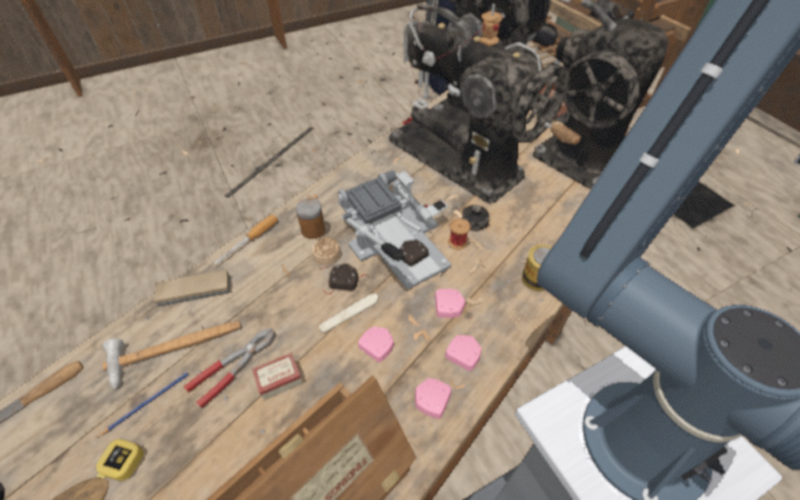

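View pics/top0.png

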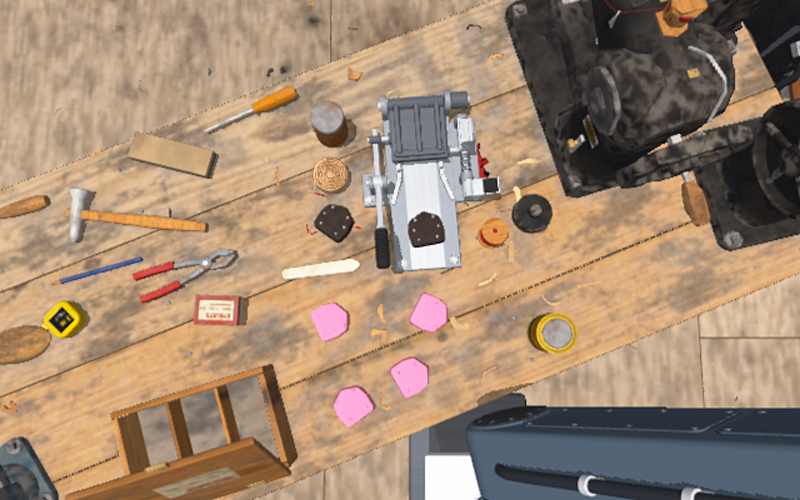

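Top view: the heel block (dark, on the apron) is at about (340,182) in 640-pixel coordinates. Things it could be mistaken for are the spare heel at (266,178) and the pink blocks at (343,250), (264,257), (328,301) and (282,325). I choose the dark one on the apron. A close crop will check that and give the press landmarks.

```bash
python3 - <<'E'
from h import *
p=imaging.capture("top"); save(p,"crop1.png",(280,65,420,225),3.7)
print(p["camera_matrix"],p["R"])
E
```

```text
[[470.05703055   0.         316.74430692]
 [  0.         470.05703055 201.82399737]
 [  0.           0.           1.        ]] [[ 5.99497632e-04 -9.99934445e-01 -1.14344051e-02]
 [-9.91934938e-01  8.54649453e-04 -1.26745209e-01]
 [ 1.26746673e-01  1.14181694e-02 -9.91869400e-01]]
```

View pics/crop1.png

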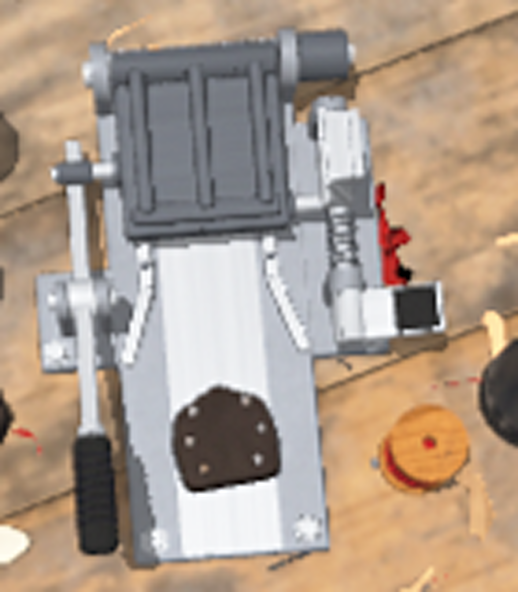

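The crop confirms it: the dark heel block is on the apron, rounded end towards the back, slightly askew, at crop (227,440). It also gives clear press landmarks: apron corners (135,565) and (327,550), grip (96,492), and pad (418,308). I'll fit the press pose from these.

```bash
cat > fit.py <<'E'
from h import *
from scipy.optimize import least_squares
def P(pose,X):
    x,y,a=pose; X=np.atleast_2d(X)/1000.; c,s=np.cos(a),np.sin(a)
    return np.c_[x+c*X[:,0]-s*X[:,1], y+s*X[:,0]+c*X[:,1], X[:,2]]
E
python3 - <<'E'
from fit import *
p=imaging.capture("top")
px=np.array([(135,565),(327,550),(96,492),(418,308),(100,240),(293,233)])/3.7+[280,65]
pr=np.array([(-175,60,14),(-175,-60,14),(-146,78,125),(-20,-120,59),(20,50,59),(20,-50,59)],float)
for use in ([0,1,2],[0,1,2,4,5]):
    r=least_squares(lambda q:(proj(p,P(q,pr[use]))-px[use]).ravel(),[.6,.1,0])
    print(r.x, np.round(proj(p,P(r.x,pr))-px,1).tolist())
pose=r.x; np.save("pose.npy",pose)
o=ray(p,px[3],.059); c,s=np.cos(pose[2]),np.sin(pose[2]); d=o[:2]-pose[:2]; print("pad world",o,"press",c*d[0]+s*d[1],-s*d[0]+c*d[1])
print("grip rest/down, nest, mouth, apron", P(pose,[(-146,78,125),(-160,78,50),(23,0,14),(-52,0,14)]))
m=[d for d in outline_of(p,"heel_block") if 320<d["box"][0]<335][0]
cn=max(cv2.findContours(m["region"].astype(np.uint8),0,2)[0],key=len)[:,0,:]
w=np.array([ray(p,q,.030) for q in cn]); d=w[:,:2]-pose[:2]
b=np.c_[c*d[:,0]+s*d[:,1],-s*d[:,0]+c*d[:,1]]*1000
print("block press extents",b.min(0),b.max(0)); print(cv2.minAreaRect(b.astype(np.float32)))
s0=imaging.capture("scene"); print("scene grip",proj(s0,P(pose,pr)).round(0).tolist())
for l in("lever_grip","heel_block"):
  for e in outline_of(s0,l)[:1]: print(l,e["box"])
save(s0,"crop2.png",(250,125,400,245),4)
E
```

```text
[0.65154075 0.16354693 0.06417465] [[-0.5, -0.5], [0.9, 0.1], [-0.4, 0.4], [0.1, -8.4], [7.7, -2.7], [0.7, -3.8]]
[0.64908434 0.17003921 0.09501742] [[-0.9, 1.2], [0.3, 0.2], [-1.3, 2.6], [-2.7, -9.0], [4.5, -0.9], [-2.5, -3.3]]
pad world [0.62031659 0.04319003 0.059     ] press -0.04067273926008362 -0.12354767501081501
grip rest/down, nest, mouth, apron [[0.4963427  0.2338357  0.125     ]
 [0.48240585 0.23250745 0.05      ]
 [0.67198059 0.17222133 0.014     ]
 [0.5973189  0.16510574 0.014     ]]
block press extents [-283.47042115  -23.25857565] [-214.43290119   42.71566916]
((-252.5740966796875, 5.598075866699219), (58.61006164550781, 61.7379264831543), 57.92131423950195)
scene grip [[325.0, 231.0], [360.0, 212.0], [313.0, 200.0], [346.0, 160.0], [291.0, 174.0], [320.0, 161.0]]
lever_grip [278.6, 176.1, 323.4, 208.1]
heel_block [283.0, 261.5, 316.5, 286.2]
```

View pics/crop2.png

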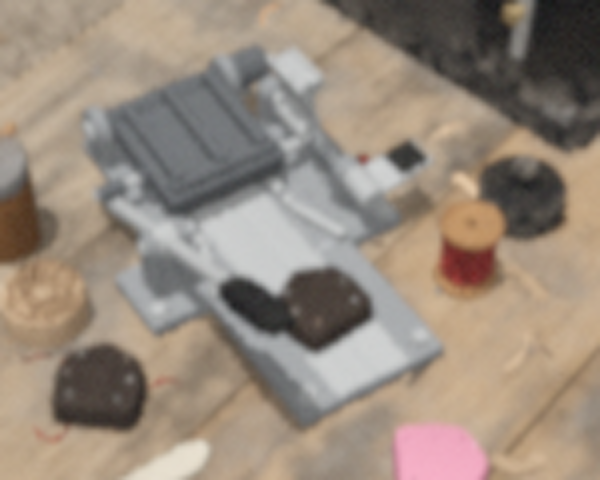

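```bash
python3 - <<'E'
from fit import *
p=imaging.capture("top"); s0=imaging.capture("scene")
f=lambda a:np.array(a)/3.7+[280,65]
g=lambda a:np.array(a)/4+[250,125]
def res(q):
    A=np.array([(-175,60,14),(-175,-60,14),(-146,78,125),(q[3],-120,59),(-52,0,22)],float)
    r=[(proj(p,P(q,A))-f([(135,565),(327,550),(96,492),(418,308),(216,355)]))]
    r.append(proj(s0,P(q,A[:4]))-g([(305,425),(441,350),(255,304),(406,156)]))
    B=np.array([(20,0,14)],float)
    r.append((proj(p,P(q,B))-f([(211,245)]))*[1,0])
    return np.vstack(r)
r=least_squares(lambda q:res(q).ravel(),[.65,.16,.06,-30],loss="soft_l1",x_scale=[.01,.01,.01,1])
print(r.x,res(r.x).round(1).tolist()); pose=r.x[:3]; np.save("pose.npy",pose)
print("grip rest/down, pad,nest, mouth", P(pose,[(-146,78,125),(-160,78,50),(r.x[3],-120,59),(23,0,14),(-52,0,14)]).round(4).tolist())
c,s=np.cos(pose[2]),np.sin(pose[2])
for l in ("heel_block","thread_spool","bone_folder","spare_heel"):
  for e in outline_of(p,l)[:4]:
    cn=max(cv2.findContours(e["region"].astype(np.uint8),0,1)[0],key=len)[:,0,:]
    w=np.array([ray(p,q,.034) for q in cn]); d=w[:,:2]-pose[:2]
    b=np.c_[c*d[:,0]+s*d[:,1],-s*d[:,0]+c*d[:,1]]*1000
    print(l,round(e["conf"],2),e["box"],"press",b.min(0).round(),b.max(0).round(),cv2.minAreaRect(b.astype(np.float32)))
# flat edge of block from crop
w=np.array([ray(p,q,.034) for q in f([(193,491),(279,474),(174,430),(218,387)])]); d=w[:,:2]-pose[:2]
print(np.c_[c*d[:,0]+s*d[:,1],-s*d[:,0]+c*d[:,1]]*1000)
E
```

```text
Traceback (most recent call last):
  File "fit.py", line 4, in P
    x,y,a=pose; X=np.atleast_2d(X)/1000.; c,s=np.cos(a),np.sin(a)
    ^^^^^
ValueError: too many values to unpack (expected 3)
```

```bash
sed -i 's/x,y,a=pose;/x,y,a=pose[:3];/' fit.py; cat > m2.py <<'E'
from fit import *
p=imaging.capture("top"); s0=imaging.capture("scene")
f=lambda a:np.array(a)/3.7+[280,65]
g=lambda a:np.array(a)/4+[250,125]
def res(q):
    A=np.array([(-175,60,14),(-175,-60,14),(-146,78,125),(q[3],-120,59),(-52,0,22)],float)
    r=[(proj(p,P(q,A))-f([(135,565),(327,550),(96,492),(418,308),(216,355)]))]
    r.append(proj(s0,P(q,A[:4]))-g([(305,425),(441,350),(255,304),(406,156)]))
    B=np.array([(20,0,14)],float)
    r.append((proj(p,P(q,B))-f([(211,245)]))*[1,0])
    return np.vstack(r)
r=least_squares(lambda q:res(q).ravel(),[.65,.16,.06,-30],loss="soft_l1",x_scale=[.01,.01,.01,1])
print(r.x,res(r.x).round(1).tolist()); pose=r.x[:3]; np.save("pose.npy",pose)
print("grip rest/down, pad,nest, mouth", P(pose,[(-146,78,125),(-160,78,50),(r.x[3],-120,59),(23,0,14),(-52,0,14)]).round(4).tolist())
c,s=np.cos(pose[2]),np.sin(pose[2])
for l in ("heel_block","thread_spool","bone_folder","spare_heel"):
  for e in outline_of(p,l)[:4]:
    cn=max(cv2.findContours(e["region"].astype(np.uint8),0,1)[0],key=len)[:,0,:]
    w=np.array([ray(p,q,.034) for q in cn]); d=w[:,:2]-pose[:2]
    b=np.c_[c*d[:,0]+s*d[:,1],-s*d[:,0]+c*d[:,1]]*1000
    print(l,round(e["conf"],2),e["box"],"press",b.min(0).round(),b.max(0).round(),cv2.minAreaRect(b.astype(np.float32)))
w=np.array([ray(p,q,.034) for q in f([(193,491),(279,474),(174,430),(218,387)])]); d=w[:,:2]-pose[:2]
print(np.c_[c*d[:,0]+s*d[:,1],-s*d[:,0]+c*d[:,1]]*1000)
E
python3 m2.py
```

```text
[  0.65054463   0.16468416   0.07073906 -39.09340291] [[-0.4, 0.1], [0.9, 0.3], [-0.5, 1.1], [0.4, 0.1], [0.2, 0.7], [-1.2, -1.4], [0.6, -1.0], [-0.5, -1.8], [-0.0, -0.3], [-0.9, 0.0]]
grip rest/down, pad,nest, mouth [[0.4994, 0.2322, 0.125], [0.4854, 0.2312, 0.05], [0.62, 0.0422, 0.059], [0.6735, 0.1663, 0.014], [0.5987, 0.161, 0.014]]
heel_block 0.87 [328.5, 234.4, 356.0, 265.9] press [-283.  -23.] [-216.   40.] ((-252.90774536132812, 5.070316314697266), (57.61554718017578, 60.95500564575195), 62.08824920654297)
heel_block 0.87 [269.4, 308.4, 299.9, 338.3] press [-431.  116.] [-369.  179.] ((-396.6363830566406, 149.71380615234375), (57.59933853149414, 60.05810546875), 23.37239646911621)
heel_block 0.85 [313.9, 287.5, 342.5, 317.2] press [-390.   18.] [-327.   79.] ((-356.31256103515625, 45.5325927734375), (59.89958953857422, 57.82295608520508), 23.020374298095703)
heel_block 0.76 [326.5, 167.0, 353.6, 198.7] press [-134.  -30.] [-71.  33.] ((-101.43814849853516, 1.6656532287597656), (60.373538970947266, 62.49781036376953), 6.60613489151001)
thread_spool 0.58 [381.1, 174.4, 406.3, 198.3] press [-143. -145.] [-92. -90.] ((-118.95929718017578, -117.24794006347656), (43.833702087402344, 59.047752380371094), 40.640567779541016)
bone_folder 0.64 [224.7, 208.1, 286.2, 223.8] press [-175.  123.] [-147.  261.] ((-160.18801879882812, 191.95751953125), (24.276830673217773, 138.69302368164062), 3.7191221714019775)
spare_heel 0.94 [248.6, 164.3, 284.5, 192.3] press [-115.  127.] [-45. 199.] ((-76.46109008789062, 160.2145233154297), (66.56116485595703, 59.166015625), 49.066368103027344)
spare_heel 0.4 [325.2, 167.3, 356.4, 200.8] press [-134.  -32.] [-71.  33.] ((-101.9564208984375, 1.42596435546875), (62.25857162475586, 64.35065460205078), 5.438779830932617)
[[-134.87026713   21.10238295]
 [-128.30142771  -31.09943096]
 [ -97.07782059   29.75945307]
 [ -72.73346302    1.34154127]]
```

The fit is good: about 1 px residual in both cameras. The block sits at press (-102, 1.5), about 7° askew, on the bed and within the guide span. Next I close the fingers and swing over to the lever grip.

Call:
{"api": "play_rows", "payload": {
  "fingers": 0,
  "steps": [
    {"tx": 36, "ty": -42, "tz": 0, "twist": 5},
    {"tx": 72, "ty": -84, "twist": 10},
    {"tx": 108, "ty": -126, "twist": 19},
    {"tx": 144, "ty": -168, "twist": 19},
    {"tx": 180, "ty": -210, "twist": 19},
    {"tx": 216, "ty": -252, "twist": 19},
    {"tx": 252, "ty": -294, "twist": 19},
    {"tx": 288, "ty": -336, "twist": 19}
  ]
}}

```text
schema error: expected keys tx, ty, tz, twist
```

```bash
cat > to.py <<'E'
import sys
from fit import *
from scipy.spatial.transform import Rotation as R
# target of fingertips in press frame (mm): prints shift in tool axes
s=monitor.get_state(); pose=np.load("pose.npy"); w,x,y,z=s["tool_rot"]; M=R.from_quat([x,y,z,w]).as_matrix()
tip=s["ee_pos"]+M[:,2]*manip.tip_extent
c,sn=np.cos(pose[2]),np.sin(pose[2]); d=tip-[pose[0],pose[1],0]
print("t",s["time_s"],"tip press",np.round([1e3*(c*d[0]+sn*d[1]),1e3*(-sn*d[0]+c*d[1]),1e3*tip[2]],1),"heading-press deg",np.degrees(np.arctan2(M[1,0],M[0,0])-pose[2]).round(2),"F",s["force"].round(1),"ext",manip.tip_extent,"open",s["opening"])
for a in sys.argv[1:]:
    X=P(pose,[[float(v) for v in a.split(",")]])[0]; print(a,"shift",np.round(1e3*M.T@(X-tip),1))
E
python3 to.py -146,78,140 -146,78,123
```

```text
t 1.7 tip press [-456.2 -708.9  231.3] heading-press deg 19.08 F [-0.2  0.1  0.4] ext 0.022 open 0.08535481323637154
-146,78,140 shift [ 550.4 -642.3   91.3]
-146,78,123 shift [ 550.4 -642.3  108.3]
```

Call:
{"api": "play_rows", "payload": {
  "fingers": 0,
  "steps": [
    {"tx": 36, "ty": -42, "tz": 0, "twist": 5},
    {"tx": 72, "ty": -84, "tz": 0, "twist": 10},
    {"tx": 108, "ty": -126, "tz": 0, "twist": 19},
    {"tx": 144, "ty": -168, "tz": 0, "twist": 19},
    {"tx": 180, "ty": -210, "tz": 0, "twist": 19},
    {"tx": 216, "ty": -252, "tz": 0, "twist": 19},
    {"tx": 252, "ty": -294, "tz": 0, "twist": 19},
    {"tx": 288, "ty": -336, "tz": 0, "twist": 19}
  ]
}}

```text
time_s: 2.7
ee_pos: [0.3789, -0.1511, 0.2537]
tool_rot: [0.0, 0.999, 0.036, 0.001]
force: [0.3, -0.2, 0.5]
opening: -0.0001
grasp_force: 0.0
```

```bash
python3 to.py -146,78,145 -146,78,123
```

```text
t 2.7 tip press [-293.2 -295.8  231.7] heading-press deg 0.05 F [ 0.3 -0.2  0.5] ext 0.022 open -6.39590398048592e-05
-146,78,145 shift [ 147.4 -373.8   86.5]
-146,78,123 shift [ 147.4 -373.8  108.5]
```

Call:
{"api": "play_rows", "payload": {
  "fingers": 0,
  "steps": [
    {"tx": 20, "ty": -53, "tz": 0, "twist": 0},
    {"tx": 41, "ty": -106, "tz": 0, "twist": 0},
    {"tx": 62, "ty": -159, "tz": 0, "twist": 0},
    {"tx": 83, "ty": -212, "tz": 0, "twist": 0},
    {"tx": 104, "ty": -265, "tz": 20, "twist": 0},
    {"tx": 125, "ty": -318, "tz": 45, "twist": 0},
    {"tx": 147, "ty": -374, "tz": 75, "twist": 0},
    {"tx": 147, "ty": -374, "tz": 84, "twist": 0}
  ]
}}

```text
time_s: 3.7
ee_pos: [0.4983, 0.2342, 0.1678]
tool_rot: [-0.0, 0.999, 0.038, -0.0]
force: [0.2, 0.1, 0.3]
opening: -0.0002
grasp_force: 0.0
```

```bash
python3 - <<'E'
from h import *
for n in ("wrist",): save(imaging.capture(n),n+"1.png",(120,0,640,400),1.2)
E
python3 to.py -146,78,125 -160,78,48
```

```text
t 3.75 tip press [-148.3   78.6  144.9] heading-press deg 0.27 F [-0.6 -0.1 -0.3] ext 0.022 open 0.00010113977061367561
-146,78,125 shift [ 2.3  0.6 19.9]
-160,78,48 shift [-11.4   0.5  96.9]
```

View pics/wrist1.png

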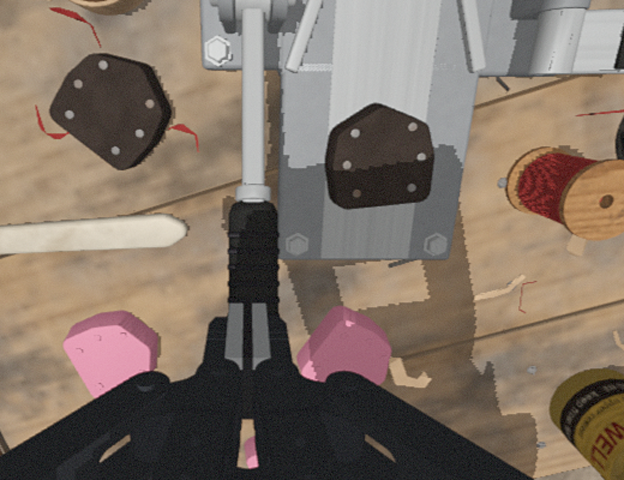

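The wrist view shows the closed tips centred over the black grip, at (250,310) in the picture. Pressing down along the arc.

Call:
{"api": "play_rows", "payload": {
  "fingers": 0,
  "steps": [
    {"tx": 2, "ty": 1, "tz": 18, "twist": 0},
    {"tx": -1, "ty": 1, "tz": 30, "twist": 0},
    {"tx": -4, "ty": 1, "tz": 42, "twist": 0},
    {"tx": -7, "ty": 1, "tz": 54, "twist": 0},
    {"tx": -9, "ty": 1, "tz": 66, "twist": 0},
    {"tx": -11, "ty": 1, "tz": 77, "twist": 0},
    {"tx": -11, "ty": 1, "tz": 87, "twist": 0},
    {"tx": -11, "ty": 1, "tz": 93, "twist": 0}
  ]
}}

```text
time_s: 4.75
ee_pos: [0.4859, 0.2282, 0.0788]
tool_rot: [-0.0, 0.999, 0.035, -0.001]
force: [-7.2, 1.3, 18.9]
opening: -0.0001
grasp_force: 9.4
```

```bash
python3 to.py -160,78,48
```

```text
t 4.75 tip press [-159.7   75.    56.8] heading-press deg -0.03 F [-7.2  1.3 18.9] ext 0.022 open -5.7282296852317174e-05
-160,78,48 shift [-0.2 -3.   8.8]
```

Call:
{"api": "play_rows", "payload": {
  "fingers": 0,
  "steps": [
    {"tx": 0, "ty": -2, "tz": 3, "twist": 0},
    {"tx": 0, "ty": -2, "tz": 6, "twist": 0},
    {"tx": 0, "ty": -2, "tz": 8, "twist": 0},
    {"tx": 0, "ty": -2, "tz": 8, "twist": 0}
  ]
}}

```text
time_s: 5.25
ee_pos: [0.4863, 0.2286, 0.0722]
tool_rot: [0.001, 0.999, 0.036, -0.0]
force: [-6.1, -6.8, 25.4]
opening: -0.0
grasp_force: 12.8
```

```bash
python3 to.py -160,78,48; python3 - <<'E'
from h import *
p=imaging.capture("top")
save(p,"top2.png",(280,60,420,225),3.6)
E
```

```text
t 5.25 tip press [-159.4   75.3   50.2] heading-press deg 0.05 F [-6.1 -6.8 25.4] ext 0.022 open -4.217908063104596e-05
-160,78,48 shift [-0.6 -2.7  2.2]
```

View pics/top2.png

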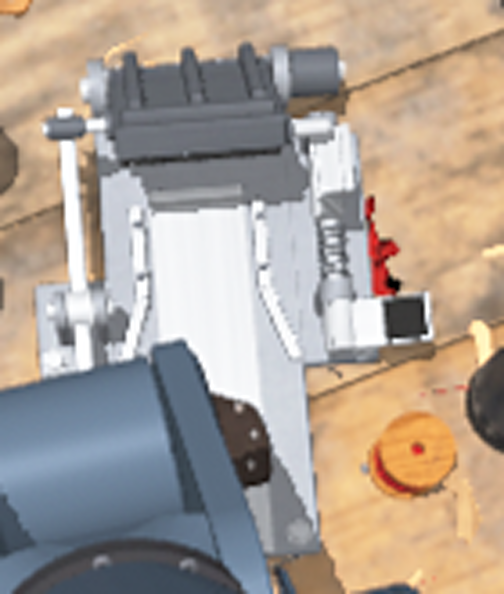

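The platen is up, standing near (200,130) in the crop. One more small push to be sure of the stop, then a gentle retreat.

Call:
{"api": "play_rows", "payload": {
  "fingers": 0,
  "steps": [
    {"tx": 0, "ty": 0, "tz": 4, "twist": 0},
    {"tx": 0, "ty": 0, "tz": 5, "twist": 0},
    {"tx": 0, "ty": 0, "tz": 5, "twist": 0}
  ]
}}

```text
time_s: 5.68
ee_pos: [0.4864, 0.2286, 0.0715]
tool_rot: [0.001, 0.999, 0.036, 0.001]
force: [-13.3, -9.1, 56.7]
opening: 0.0002
grasp_force: 29.0
```

Call:
{"api": "play_rows", "payload": {
  "fingers": 0,
  "steps": [
    {"tx": 0, "ty": 0, "tz": -5, "twist": 0},
    {"tx": 0, "ty": 0, "tz": -12, "twist": 0},
    {"tx": 0, "ty": 0, "tz": -22, "twist": 0},
    {"tx": 0, "ty": 0, "tz": -40, "twist": 0},
    {"tx": 0, "ty": 0, "tz": -70, "twist": 0},
    {"tx": 0, "ty": 0, "tz": -100, "twist": 0}
  ]
}}

```text
time_s: 6.42
ee_pos: [0.487, 0.231, 0.1639]
tool_rot: [0.0, 0.999, 0.036, -0.0]
force: [1.2, 0.1, 0.9]
opening: 0.0002
grasp_force: 0.0
```

```bash
python3 to.py -190,0,110 -190,0,19; python3 - <<'E'
from h import *
p=imaging.capture("scene"); save(p,"scene3.png",(240,120,400,240),3.7)
E
```

```text
t 6.425 tip press [-158.5   77.7  141.9] heading-press deg 0.06 F [1.2 0.1 0.9] ext 0.022 open 0.00015564438362767176
-190,0,110 shift [-31.6  77.6  32. ]
-190,0,19 shift [-31.5  77.6 123. ]
```

View pics/scene3.png

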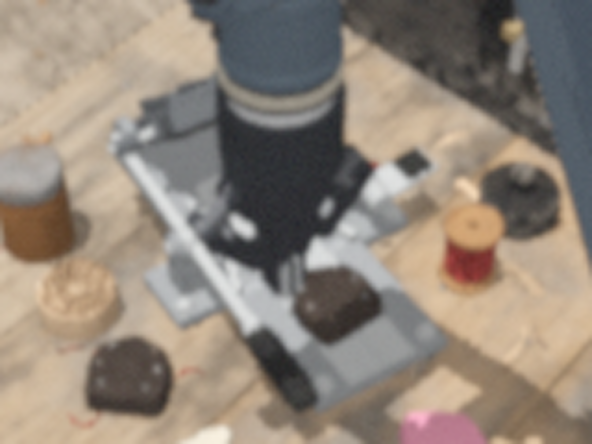

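The lever is down, the platen is hanging, and the wrist force rose to 57 N against the stop. Now I go in behind the block with the fingers partly open, so that two tips square its flat side.

Call:
{"api": "play_rows", "payload": {
  "fingers": 0.35,
  "steps": [
    {"tx": -5, "ty": 26, "tz": -5, "twist": 0},
    {"tx": -8, "ty": 52, "tz": 0, "twist": 0},
    {"tx": -8, "ty": 77, "tz": 20, "twist": 0},
    {"tx": -8, "ty": 77, "tz": 50, "twist": 0},
    {"tx": -8, "ty": 77, "tz": 80, "twist": 0},
    {"tx": -8, "ty": 77, "tz": 105, "twist": 0},
    {"tx": -8, "ty": 77, "tz": 115, "twist": 0},
    {"tx": -8, "ty": 77, "tz": 115, "twist": 0}
  ]
}}

```text
time_s: 7.48
ee_pos: [0.4844, 0.1538, 0.0478]
tool_rot: [0.0, 0.999, 0.036, -0.001]
force: [0.3, -0.1, -0.0]
opening: 0.0299
grasp_force: 0.0
```

```bash
python3 to.py -150,0,20; python3 - <<'E'
from h import *
p=imaging.capture("wrist"); save(p,"wrist4.png",(120,0,640,400),1.2)
E
```

```text
t 7.475 tip press [-166.5    0.9   25.8] heading-press deg 0.07 F [ 0.3 -0.1 -0. ] ext 0.022 open 0.029871227112288207
-150,0,20 shift [16.5  0.9  5.8]
```

View pics/wrist4.png

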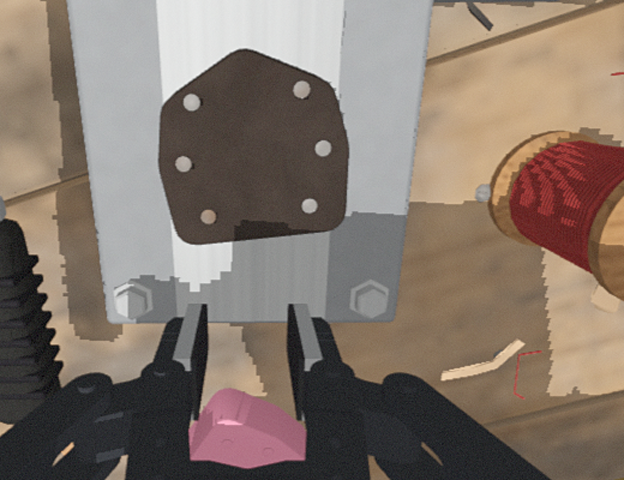

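Call:
{"api": "play_rows", "payload": {
  "fingers": 0.35,
  "steps": [
    {"tx": 0, "ty": 0, "tz": 6, "twist": 0},
    {"tx": 8, "ty": 0, "tz": 6, "twist": 0},
    {"tx": 16, "ty": 0, "tz": 6, "twist": 0},
    {"tx": 24, "ty": 0, "tz": 6, "twist": 0},
    {"tx": 31, "ty": 0, "tz": 6, "twist": 0},
    {"tx": 38, "ty": 0, "tz": 6, "twist": 0},
    {"tx": 46, "ty": 0, "tz": 6, "twist": 0},
    {"tx": 54, "ty": 0, "tz": 6, "twist": 0}
  ]
}}

```text
time_s: 8.52
ee_pos: [0.5389, 0.1578, 0.0423]
tool_rot: [0.0, 0.999, 0.036, -0.0]
force: [0.0, -0.2, 0.6]
opening: 0.0299
grasp_force: 0.3
```

```bash
python3 to.py -19,0,20; python3 - <<'E'
from h import *
p=imaging.capture("wrist"); save(p,"wrist5.png",(120,0,640,400),1.2)
E
```

```text
t 8.525 tip press [-111.8    1.    20.3] heading-press deg 0.08 F [ 0.  -0.2  0.6] ext 0.022 open 0.029895497319589567
-19,0,20 shift [92.8  1.2  0.3]
```

View pics/wrist5.png

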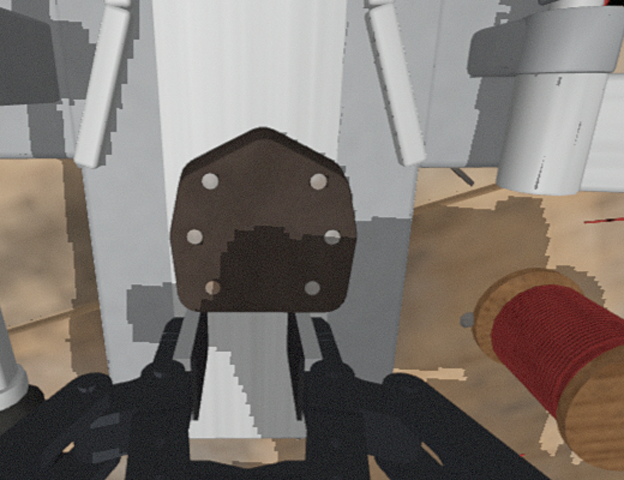

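Contact is made and the block is square to the press. It sits about 5 mm right of the channel centre (264 against 250 px). I'll push on with a slight leftward bias and let the funnel do the rest.

Call:
{"api": "play_rows", "payload": {
  "fingers": 0.35,
  "steps": [
    {"tx": 9, "ty": -1, "tz": 0, "twist": 0},
    {"tx": 18, "ty": -2, "tz": 0, "twist": 0},
    {"tx": 27, "ty": -4, "tz": 0, "twist": 0},
    {"tx": 36, "ty": -5, "tz": 0, "twist": 0},
    {"tx": 45, "ty": -5, "tz": 0, "twist": 0},
    {"tx": 54, "ty": -5, "tz": 0, "twist": 0},
    {"tx": 63, "ty": -5, "tz": 0, "twist": 0},
    {"tx": 72, "ty": -5, "tz": 0, "twist": 0}
  ]
}}

```text
time_s: 9.57
ee_pos: [0.6105, 0.168, 0.0423]
tool_rot: [-0.0, 0.999, 0.036, -0.0]
force: [-0.2, 0.0, 0.2]
opening: 0.0299
grasp_force: 0.2
```

```bash
python3 to.py -19,0,20; python3 - <<'E'
from h import *
p=imaging.capture("wrist"); save(p,"wrist6.png",(120,0,640,400),1.2)
E
```

```text
t 9.575 tip press [-39.7   6.1  20.3] heading-press deg 0.08 F [-0.2  0.   0.2] ext 0.022 open 0.02993490415845997
-19,0,20 shift [20.7  6.1  0.3]
```

View pics/wrist6.png

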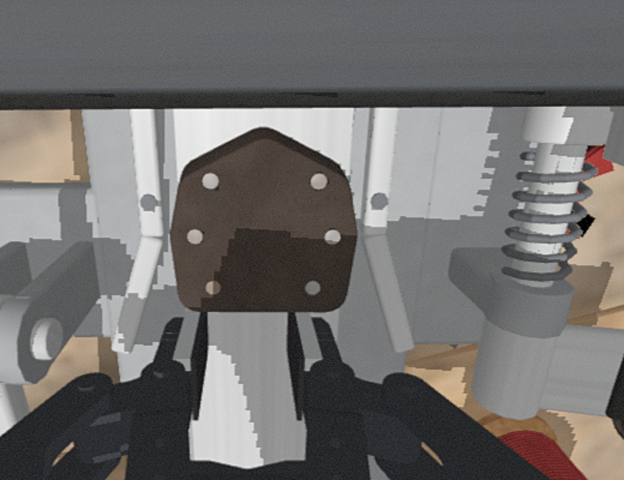

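The block is centred between the guides and straight. I'll push the last 20 mm slowly, watching the force.

Call:
{"api": "play_rows", "payload": {
  "fingers": 0.35,
  "steps": [
    {"tx": 5, "ty": 0, "tz": 0, "twist": 0},
    {"tx": 10, "ty": 0, "tz": 0, "twist": 0},
    {"tx": 14, "ty": 0, "tz": 0, "twist": 0},
    {"tx": 17, "ty": 0, "tz": 0, "twist": 0},
    {"tx": 18, "ty": 0, "tz": 0, "twist": 0}
  ]
}}

```text
time_s: 10.25
ee_pos: [0.628, 0.1693, 0.0423]
tool_rot: [-0.0, 0.999, 0.036, 0.0]
force: [-0.5, 0.9, 0.8]
opening: 0.03
grasp_force: 0.2
```

Call:
{"api": "play_rows", "payload": {
  "fingers": 0.35,
  "steps": [
    {"tx": 1, "ty": 0, "tz": 0, "twist": 0},
    {"tx": 2, "ty": 0, "tz": 0, "twist": 0},
    {"tx": 2, "ty": 0, "tz": 0, "twist": 0}
  ]
}}

```text
time_s: 10.62
ee_pos: [0.63, 0.1694, 0.0423]
tool_rot: [-0.0, 0.999, 0.036, 0.0]
force: [0.5, -0.0, 0.1]
opening: 0.0299
grasp_force: 0.0
```

```bash
python3 to.py -19,0,20
```

```text
t 10.625 tip press [-20.2   6.2  20.3] heading-press deg 0.08 F [ 0.5 -0.   0.1] ext 0.022 open 0.02985138183717075
-19,0,20 shift [1.2 6.2 0.3]
```

No stop yet, so I'll continue 1 mm at a time.

Call:
{"api": "play_rows", "payload": {
  "fingers": 0.35,
  "steps": [
    {"tx": 1, "ty": 0, "tz": 0, "twist": 0},
    {"tx": 2, "ty": 0, "tz": 0, "twist": 0},
    {"tx": 3, "ty": 0, "tz": 0, "twist": 0},
    {"tx": 3, "ty": 0, "tz": 0, "twist": 0}
  ]
}}

```text
time_s: 11.12
ee_pos: [0.6326, 0.1696, 0.0423]
tool_rot: [0.0, 0.999, 0.036, -0.0]
force: [-1.4, 0.1, 0.9]
opening: 0.0298
grasp_force: 0.5
```

Call:
{"api": "play_rows", "payload": {
  "fingers": 0.35,
  "steps": [
    {"tx": 1, "ty": 0, "tz": 0, "twist": 0},
    {"tx": 2, "ty": 0, "tz": 0, "twist": 0},
    {"tx": 2, "ty": 0, "tz": 0, "twist": 0}
  ]
}}

```text
time_s: 11.5
ee_pos: [0.633, 0.1697, 0.0422]
tool_rot: [0.0, 0.999, 0.036, -0.002]
force: [-5.0, -0.9, 3.4]
opening: 0.0296
grasp_force: 2.8
```

The force is rising at x = 0.633, so the block is against the stop. A slightly firmer push will seat it, then I'll look.

Call:
{"api": "play_rows", "payload": {
  "fingers": 0.35,
  "steps": [
    {"tx": 1, "ty": 0, "tz": 0, "twist": 0},
    {"tx": 2, "ty": 0, "tz": 0, "twist": 0},
    {"tx": 2, "ty": 0, "tz": 0, "twist": 0}
  ]
}}

```text
time_s: 11.88
ee_pos: [0.6333, 0.1697, 0.0422]
tool_rot: [0.0, 0.999, 0.036, -0.004]
force: [-7.9, -1.3, 6.9]
opening: 0.03
grasp_force: 4.5
```

```bash
python3 to.py -19,0,20; python3 - <<'E'
from h import *
p=imaging.capture("wrist"); save(p,"wrist7.png",(120,0,640,400),1.2)
E
```

```text
t 11.875 tip press [-17.    6.2  20.2] heading-press deg 0.1 F [-7.9 -1.3  6.9] ext 0.022 open 0.02998011604077803
-19,0,20 shift [-2.   6.2  0.2]
```

View pics/wrist7.png

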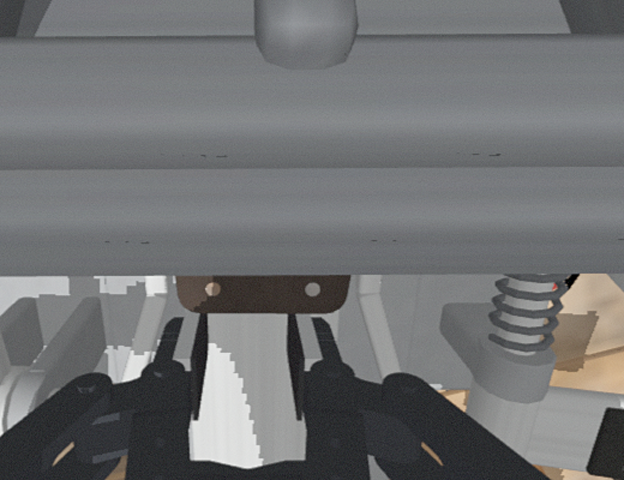

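Contact is at the expected spot: tip centre -17 plus half a pad puts the flat side at about -7 (home is -8), with both pads loaded. The flat edge is straight in the picture (row 312). Now I retreat, lift, shut the fingers and go to the pedal.

Call:
{"api": "play_rows", "payload": {
  "fingers": 0.35,
  "steps": [
    {"tx": -10, "ty": 6, "tz": 0, "twist": 0},
    {"tx": -35, "ty": 6, "tz": 0, "twist": 0},
    {"tx": -65, "ty": 6, "tz": 0, "twist": 0},
    {"tx": -75, "ty": 6, "tz": -35, "twist": 0},
    {"tx": -75, "ty": 6, "tz": -85, "twist": 0},
    {"tx": -75, "ty": 6, "tz": -115, "twist": 0}
  ]
}}

```text
time_s: 12.68
ee_pos: [0.5644, 0.1583, 0.1598]
tool_rot: [-0.0, 0.999, 0.036, 0.003]
force: [0.4, -0.2, 0.1]
opening: 0.0299
grasp_force: 0.0
```

Call:
{"api": "play_rows", "payload": {
  "fingers": 0,
  "steps": [
    {"tx": 8, "ty": 40, "tz": 0, "twist": 0},
    {"tx": 28, "ty": 80, "tz": 0, "twist": 0},
    {"tx": 52, "ty": 119, "tz": 0, "twist": 0},
    {"tx": 52, "ty": 119, "tz": 20, "twist": 0},
    {"tx": 52, "ty": 119, "tz": 45, "twist": 0},
    {"tx": 52, "ty": 119, "tz": 60, "twist": 0}
  ]
}}

```text
time_s: 13.42
ee_pos: [0.6231, 0.043, 0.0962]
tool_rot: [0.0, 0.999, 0.036, 0.0]
force: [-0.1, 0.2, 0.3]
opening: -0.0005
grasp_force: 0.0
```

```bash
python3 to.py -39,-120,62 -39,-120,40; python3 - <<'E'
from fit import *
pose=np.load("pose.npy")
p=imaging.capture("wrist"); im=p["image"].copy()
print([ (d["box"],d["conf"]) for d in spot_in(p,"catch_pedal")])
print(proj(p,P(pose,[(-39,-120,59),(-24,-120,59),(-54,-120,59),(-8,0,34),(-8,26,34),(-8,-26,34)])).round())
for q in proj(p,P(pose,[(-39,-120,59)])): cv2.circle(im,tuple(int(v) for v in q),4,(0,255,0),1)
cv2.imwrite("pics/wrist8.png",cv2.resize(im[:,:,::-1],None,fx=1.2,fy=1.2))
E
```

```text
t 13.425 tip press [ -35.9 -119.5   74.2] heading-press deg 0.05 F [-0.1  0.2  0.3] ext 0.022 open -0.0004989772665179914
-39,-120,62 shift [-3.1  0.5 12.2]
-39,-120,40 shift [-3.1  0.5 34.2]
[([147.1, 0.0, 354.8, 286.0], 0.91)]
[[327. 260.]
 [327. 232.]
 [326. 286.]
 [103. 186.]
 [ 55. 186.]
 [151. 186.]]
```

View pics/wrist8.png

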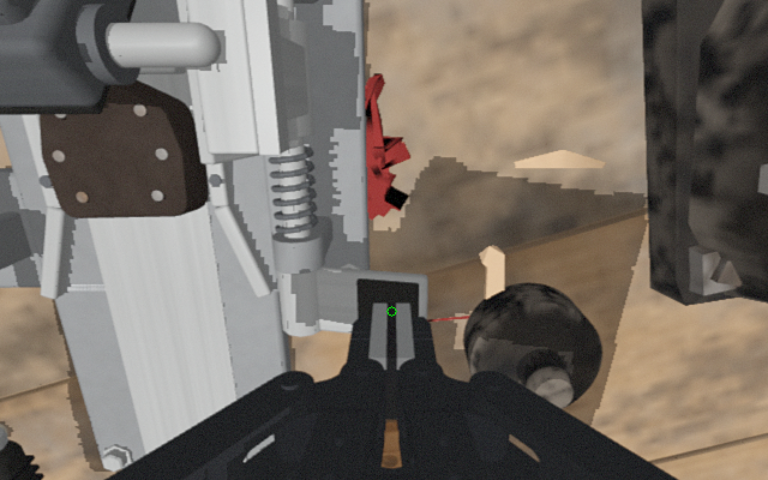

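The tips are centred over the pedal's black pad (390,310). The block is straight between the guides, its flat edge level from (70,212) to (185,215). Pressing the pedal.

Call:
{"api": "play_rows", "payload": {
  "fingers": 0,
  "steps": [
    {"tx": -1, "ty": 0, "tz": 10, "twist": 0},
    {"tx": -1, "ty": 0, "tz": 18, "twist": 0},
    {"tx": -1, "ty": 0, "tz": 24, "twist": 0},
    {"tx": -1, "ty": 0, "tz": 30, "twist": 0},
    {"tx": -1, "ty": 0, "tz": 35, "twist": 0},
    {"tx": -1, "ty": 0, "tz": 35, "twist": 0},
    {"tx": -1, "ty": 0, "tz": 35, "twist": 0},
    {"tx": -1, "ty": 0, "tz": 35, "twist": 0}
  ]
}}

```text
time_s: 14.52
ee_pos: [0.623, 0.0428, 0.063]
tool_rot: [0.001, 0.999, 0.036, 0.001]
force: [0.5, -4.5, 6.1]
opening: -0.0001
grasp_force: 3.4
```

Call:
{"api": "play_rows", "payload": {
  "fingers": 0,
  "steps": [
    {"tx": 0, "ty": 0, "tz": 0, "twist": 0},
    {"tx": 0, "ty": 0, "tz": 0, "twist": 0},
    {"tx": 0, "ty": 0, "tz": 0, "twist": 0},
    {"tx": 0, "ty": 0, "tz": 0, "twist": 0},
    {"tx": 0, "ty": 0, "tz": 0, "twist": 0},
    {"tx": 0, "ty": 0, "tz": 0, "twist": 0},
    {"tx": 0, "ty": 0, "tz": 0, "twist": 0},
    {"tx": 0, "ty": 0, "tz": 0, "twist": 0}
  ]
}}

```text
time_s: 15.52
ee_pos: [0.6229, 0.0428, 0.063]
tool_rot: [0.001, 0.999, 0.036, 0.001]
force: [1.0, -5.2, 6.0]
opening: -0.0002
grasp_force: 3.4
```

Call:
{"api": "play_rows", "payload": {
  "fingers": 0,
  "steps": [
    {"tx": 0, "ty": 0, "tz": -8, "twist": 0},
    {"tx": 0, "ty": 0, "tz": -18, "twist": 0},
    {"tx": 0, "ty": 0, "tz": -35, "twist": 0},
    {"tx": 0, "ty": 0, "tz": -65, "twist": 0},
    {"tx": -20, "ty": 0, "tz": -110, "twist": 0},
    {"tx": -70, "ty": 0, "tz": -150, "twist": 0},
    {"tx": -120, "ty": 30, "tz": -170, "twist": 0},
    {"tx": -150, "ty": 70, "tz": -170, "twist": 0}
  ]
}}

```text
time_s: 16.52
ee_pos: [0.4751, -0.0363, 0.2345]
tool_rot: [0.0, 0.999, 0.037, 0.001]
force: [0.5, -0.2, -0.1]
opening: -0.0005
grasp_force: 0.0
```

```bash
python3 - <<'E'
from fit import *
pose=np.load("pose.npy")
p=imaging.capture("top"); save(p,"top9.png",(225,60,445,225),3.5)
print("flat edge predicted",((proj(p,P(pose,[(-8,27,34),(-8,-27,34)]))-[225,60])*3.5).round())
E
```

```text
flat edge predicted [[351. 288.]
 [435. 282.]]
```

View pics/top9.png

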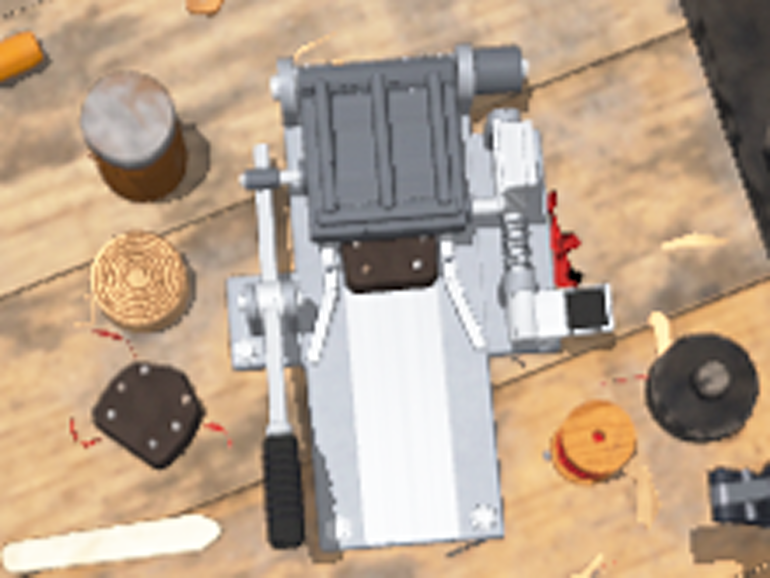

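The platen has come down on the block. Its flat edge runs from (350,290) to (432,286), within 1 px of the fully-home prediction and straight. The other things haven't moved and the robot is clear, so I'm handing in.

```bash
python3 -c "
from cell import sign_off; print(sign_off())"
```

```text
the job is handed in; nothing more can be done
None
```

The job is handed in: the heel block sits straight and, as far as the camera and contact force show, fully home, with the platen down on it and the other things left where they were. The verdict was not shown.

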